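# Close up a tube incubator: retaining flap, then cover

### The arm

A 6-joint arm with a two-finger parallel gripper is mounted at the origin on the work surface. World frame = base frame: x ahead of the robot, y to its left, z up, the work surface at z = 0. Lengths are in m, angles in rad, forces in N, time in s.
With the tool pointing down it reaches from about 0.25 to 0.775 m from the base axis. Payload 4 kg.
Tool frame: the origin (TCP) lies on the centre line of the jaws, within the pads' length; the fingertips stand 14 mm ahead of it and the grasp point (between the pads) lies 5 mm behind it (robot.tcp_to_tips is the distance from the TCP to the fingertips, in m); z points along the fingers, y is the line along which they close (so a half turn about z gives the same grasp; the last joint's range is limited). The gripper opens to 94 mm and grips with 3 to 60 N. Pads are 16 mm wide; open, the fingers measure 119 mm over their backs; the gripper's body (75 mm by 177 mm) begins 78 mm behind the grasp point.
Start: joints at [-1.439, 0.087, 1.371, -0, 1.684, -0.103], TCP at [0.128, -0.535, 0.197] pointing down, gripper open.
Joint ranges: [-3.1, 3.1], [-0.76, 2.03], [0.27, 2.55], [-1.08, 4.22], [0.17, 2.65], [-2.57, 2.57]. Speed limits (rad/s): [2.79, 2.79, 3.14, 3.14, 3.14, 3.14].

### API

Orientations are given as [roll, pitch, yaw] about the fixed x, y, z axes, in that order (R = Rz(yaw) Ry(pitch) Rx(roll)).
In Python, from bench import robot gives the robot as it stands.
- The arm moves only by the tool carry_out, never from a script. Its argument "increments" is a list of rows, each a list of 3 entries, a list of its own where there are three numbers: the closure in counts, from 0 (fully open) to 255 (shut), then the shift along the tool's x, y, z in mm, then the turn about the tool's z in degrees. In form: [[fingers, [dx, dy, dz], twist], ...]. A call has 1 to 8 rows; each row shifts and turns the commanded pose from where the row before left it, along the tool's axes as they then stand; what a row does not reach is not made up. A row lasts 1/10 s, in which the tool goes at most 50 mm and 8.59 degrees, less where a joint would pass 70% of its speed; a pose out of reach is approached as far as the arm can. A call with a gripper value outside its range is refused whole. The fingers move at their own pace and stop on an object; the grip force is fixed at half the most. Time passes only in rows, so rows that do not move let the fingers close. It gives the time, the measured TCP pose, the force, the opening and the grip force at its end, in the units of the state.
- robot.get_obs(): the state, without advancing time (a new reading comes with each control period).
- robot.snapshot(name): name is "scene" or "top" or "wrist"; returns the picture (480x640x3 uint8, blue, green, red); there is no depth.
- robot.get_calibration(name): a dict with "vfov" (degrees; the focal length in pixels is half the picture's height over the tangent of half this angle, whatever the lens; pixels are square), "cx", "cy" (the principal point, pixels), "k1" (the pictures are not rectified: a ray, as slopes to the right and down, at radius r is drawn at 1 + k1 r^2 times it, then the intrinsics apply), "T" (4x4, takes a point from camera to world coordinates). Camera axes: x right, y down, z forward; pixel columns grow to the right and rows downward; lengths in m; the calibration is good to about 2 mm. A picture is of the moment at which its call begins: read the wrist's pose just before it. get_calibration takes no time and is no camera call; for the wrist camera it gives the pose at the moment of the call.
- robot.close_job(): hands the job in; it is judged then, once.
The state is a dict: "time": time; "joint_positions": joint angles; "qvel": joint speeds; "joint_torque": joint torques, N m; "tool_pos": TCP position; "ee_rot": TCP orientation; "wrist_force": force on the tool from outside, world axes, zero at the start; "wrist_torque": the same for the moment, N m; "width": finger opening in m; "finger_force": force on a finger pad.
Only numpy, scipy, OpenCV 4.12 (cv2) and the standard library are available. Lean on these libraries where they do the work, as an engineer would, in place of code of your own. Each camera call takes 0.05 s, during which the arm holds its last target. There are 200 camera calls.

### The job

Close up the tube incubator on the bench: first push the upright metal retaining flap down flat over the tubes, then, from the other side, swing the white cover fully shut over it, without slamming it. Only push, with the fingers, and lift nothing: leave the tubes in their holes, and the bottle, jar and tip box where they stand.

Things in the scene. Friction and masses are not known exactly. Their poses are not given: they have to be found in the camera images.
- incubator: cream instrument, fixed, yaw within 0.6 rad. Origin at bench height under the centre of its well. Axes: x along both hinges (away from the robot at yaw 0), y from flap side to cover side, z up. Housing x -150 to 95, y -100 to 100 mm; rim 78 mm high; console 66 mm high at x -150 to -95. Well 124 (x) by 136 mm (y); in it an aluminium block with six tube holes, top 50 mm above the bench
- flap (a joint): flap angle (rad): 0 = flat over the well, on a stop 7 mm above the tube caps; 1.57 = upright; 1.9 at most. Plain aluminium plate 110 mm wide (along x), 105 mm from hinge to free edge, 5 mm thick, 60 g, hinged on the -y side of the well, folds towards +y. Stiff hinge: stays at any angle, about 1 N at the free edge moves it
- flap_hinge (a point): middle of the flap's hinge line, mid-thickness of the plate: x 0, y -75, z 76.5 mm in the incubator's axes; does not move on the incubator
- flap_edge (a point): middle of the flap's free edge, 105 mm from the hinge, on the plate's outer face (the face turned away from the tubes: towards -y when upright, upward when flat)
- cover (a joint): cover angle (rad): 0 = fully shut on the rim, 1.57 = on edge, 2.1 at most; starts at 1.65 to 2.0, leaning outward. White shallow shell 180 mm wide (x), 180 mm from hinge to free edge, 30 mm thick, dark window in its flat outer face, 0.2 kg, hinged on the +y side, swings over towards -y. Stiff hinge: stays at any angle, does not fall; 3 to 4 N near the edge push it, right down to 0
- cover_hinge (a point): middle of the cover's hinge line: x 0, y +90, z 79 mm in the incubator's axes; it lies in the plane of the cover's underside, so the flat outer face lies 30 mm beyond it; does not move on the incubator
- cover_edge (a point): middle of the cover's free edge, 180 mm from the hinge line, on the outer face (turned towards +y when open, upward when shut)
- tube0: capped plastic tube standing loose in a hole of the block, 15 mm across, 50 mm tall, white cap 18 mm across and 13 mm high; origin at the centre of its underside, 17 mm above the bench, so the cap's top is 67 mm above the bench, below the rim. Leave it there
- tube1: capped plastic tube standing loose in a hole of the block, 15 mm across, 50 mm tall, white cap 18 mm across and 13 mm high; origin at the centre of its underside, 17 mm above the bench, so the cap's top is 67 mm above the bench, below the rim. Leave it there
- tube2: capped plastic tube standing loose in a hole of the block, 15 mm across, 50 mm tall, white cap 18 mm across and 13 mm high; origin at the centre of its underside, 17 mm above the bench, so the cap's top is 67 mm above the bench, below the rim. Leave it there
- bottle: bystander: white bottle with a blue cap, 56 mm across, 110 mm tall, loose on the bench near the incubator; origin at the centre of its underside
- jar: bystander: amber jar with a black cap, 62 mm across, 75 mm tall, loose on the bench near the incubator; origin at the centre of its underside
- tipbox: bystander: closed grey box of pipette tips with a white lid, 70 by 55 by 60 mm high, loose on the bench near the incubator; origin at the centre of its underside

How it is judged:
On the way, in this order (a step that is already met when the one before it is completed fails the run):
1. the flap lies flat (within 0.08 rad) while the cover still stands open (above 1.2 rad) (value of joint flap below 0.08 rad and value of joint cover above 1.2 rad), for 0.2 s.
2. the cover is fully shut (within 0.05 rad) over the flat flap (value of joint flap below 0.08 rad and value of joint cover below 0.05 rad), for 0.2 s.
At the end, for the whole second after the job is handed in: The flap lies flat within 0.08 rad and the cover is shut within 0.05 rad and at rest; the three tubes stand in their holes (less than 7 mm raised, less than 0.2 rad tilted); bottle, jar and tip box are within 30 mm of where they stood and upright (all of step 2 and velocity of joint cover between -0.05 and 0.05 rad/s and z of each of tube0, tube1, tube2 in the frame of incubator below 0.024 m and angle between each of tube0, tube1, tube2's own z axis and vertical below 0.2 rad and not (distance of bottle from where it was at the start of the episode above 0.03 m or angle between bottle's own z axis and vertical above 0.5 rad) and not (distance of jar from where it was at the start of the episode above 0.03 m or angle between jar's own z axis and vertical above 0.5 rad) and not (distance of tipbox from where it was at the start of the episode above 0.03 m or angle between tipbox's own z axis and vertical above 0.5 rad)); the robot touches nothing.
It fails at once if the incubator, its flap or its cover was pushed with the arm or the gripper's body instead of the fingers (over 3 N) (contact force between the arm and incubator above 3 N).
It fails at once if a tube, the bottle, the jar or the tip box was lifted more than 15 mm (height (world z) of any of bottle, jar, tipbox above 0.015 m or z of any of tube0, tube1, tube2 in the frame of incubator above 0.032 m).
It fails at once if the cover was swung in on the raised flap (cover below 0.5 rad with the flap above 0.5 rad) (value of joint cover below 0.5 rad and value of joint flap above 0.5 rad).
It fails at once if the cover was slammed (faster than 3 rad/s when less than 0.4 rad open) (value of joint cover below 0.4 rad and velocity of joint cover below -3 rad/s).
It fails at once if the bottle, jar or tip box was moved more than 30 mm or tipped over ((distance of bottle from where it was at the start of the episode above 0.03 m or angle between bottle's own z axis and vertical above 0.5 rad) or (distance of jar from where it was at the start of the episode above 0.03 m or angle between jar's own z axis and vertical above 0.5 rad) or (distance of tipbox from where it was at the start of the episode above 0.03 m or angle between tipbox's own z axis and vertical above 0.5 rad)).
It also fails if it takes over 56 s, if anything falls off the work surface, if the arm or the gripper's body presses on something with over 40 N, if the wrist force passes 120 N, or if a joint passes its speed limit or range.

## Working session

There is one attempt and no reset: what is moved stays moved. The work goes in short steps, Python scripts to look and compute and a tool call to move; the robot and the scene stay as the last step left them, time stands still between calls to the robot, and variables do not carry over. Pictures are saved under pics/ and viewed, at most 10 in all, crops included, and the job is handed in when it is done.

Besides the shell and the picture viewer there is one more tool, called after "Request:" by a JSON object that holds its "api" and its "payload", one argument or row to a line. carry_out: Moves the arm, as the interface text tells. Its arguments: {"type":"object","properties":{"increments":{"type":"array","items":{"type":"array"}}},"required":["increments"]}

```bash
mkdir -p pics
python3 - <<'E'
from bench import robot
import cv2
o=robot.get_obs();print(o)
for n in("scene","top"):
    cv2.imwrite(f"pics/{n}0.png",robot.snapshot(n));print(n,robot.get_calibration(n))
E
```

```text
{'time': 0.0, 'joint_positions': array([-1.43907177e+00,  8.79666925e-02,  1.37224259e+00, -2.95849140e-05,
        1.68359031e+00, -1.03086464e-01]), 'qvel': array([ 0.00176067, -0.00083727,  0.00029241,  0.00011504, -0.00083986,
        0.0002769 ]), 'joint_torque': array([ 9.33722076e-04, -3.40181887e+01, -3.02425790e+01,  7.18005351e-02,
        3.29908356e-02, -1.56008773e-04]), 'tool_pos': array([ 0.12788047, -0.5343465 ,  0.19570372]), 'ee_rot': array([-3.13939440e+00, -1.97854577e-04,  2.34807507e-01]), 'wrist_force': array([ 0.66371628,  0.91991993, -0.33733456]), 'wrist_torque': array([ 0.04245962,  0.03971905, -0.0365681 ]), 'finger_force': 0.0, 'width': 0.0941871679104249}
scene {'vfov': 47.158812598940855, 'cx': 311.6790588795073, 'cy': 240.21372656799207, 'k1': -0.16033737238617726, 'T': array([[ 0.2571834 ,  0.5576252 , -0.789247  ,  1.29089548],
       [ 0.96636174, -0.14950105,  0.20927118, -0.15349948],
       [-0.00129837, -0.81651918, -0.57731685,  0.61927933],
       [ 0.        ,  0.        ,  0.        ,  1.        ]])}
top {'vfov': 54.432971897941115, 'cx': 318.93946555955233, 'cy': 237.48099344810612, 'k1': -0.06529595991186432, 'T': array([[ 0.02226274, -0.99577165,  0.08912454,  0.49022035],
       [-0.99955737, -0.02392945, -0.01767622,  0.02979022],
       [ 0.01973418, -0.08869157, -0.99586363,  0.92352205],
       [ 0.        ,  0.        ,  0.        ,  1.        ]])}
```

View pics/scene0.png

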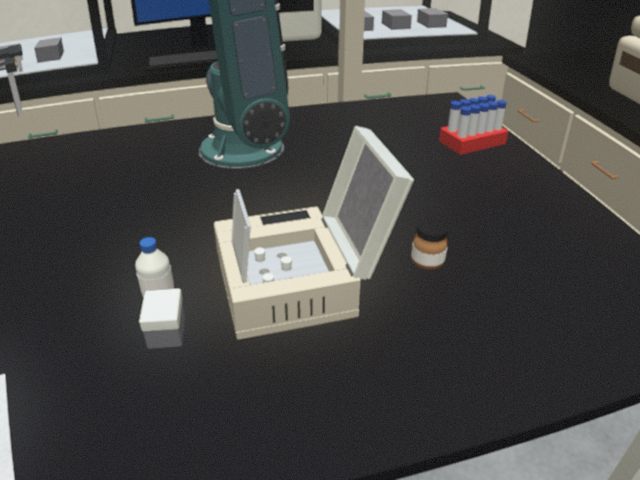

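View pics/top0.png

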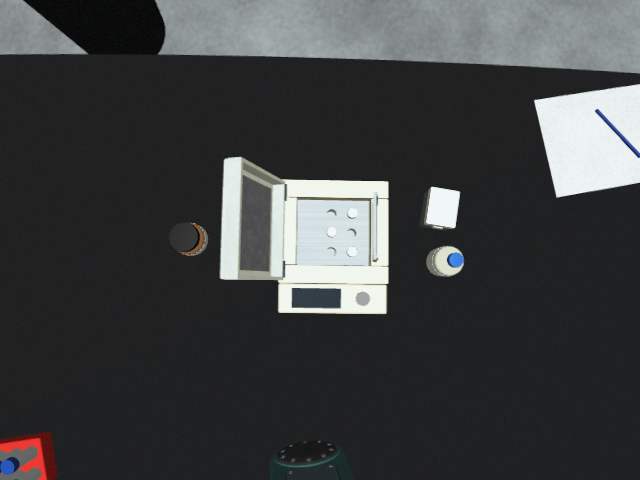

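The top view shows the incubator's rim corners at about (285,181), (388,181) and (388,284), and the flap's top edge at x≈375, rows 193–262. The cover's outer edge is at x≈222, rows 158–279. The bottle and tip box are on the right and the jar is on the left. The scene view agrees.

```bash
cat > h.py <<'E'
from bench import robot
import numpy as np, cv2
def ray(n,uv):
    c=robot.get_calibration(n);f=240/np.tan(np.radians(c['vfov']/2))
    d=(np.array(uv,float)-[c['cx'],c['cy']])/f
    s=d.copy()
    for _ in range(20): s=d/(1+c['k1']*(s@s))
    T=np.array(c['T']);return T[:3,3],T[:3,:3]@np.array([s[0],s[1],1])
def onz(n,uv,z):
    o,d=ray(n,uv);return o+d*(z-o[2])/d[2]
def proj(n,P):
    c=robot.get_calibration(n);f=240/np.tan(np.radians(c['vfov']/2));T=np.array(c['T'])
    p=T[:3,:3].T@(np.array(P)-T[:3,3]);s=p[:2]/p[2];s=s*(1+c['k1']*(s@s));return s*f+[c['cx'],c['cy']]
E
python3 - <<'E'
from h import *
im=cv2.imread('pics/top0.png').astype(int)
b,g,r=im[...,0],im[...,1],im[...,2]
m=((im.min(2)>90)).astype(np.uint8)
n,l,s,c=cv2.connectedComponentsWithStats(m)
for i in range(1,n):
    if s[i,4]>150: print(s[i],c[i].round(1))
# rim right edge (y=-100) and console near edge by subpixel-ish mask extents
R=[(np.nonzero(m[y,380:400])[0].max()+380.5,y) for y in range(188,282)]
B=[(x,np.nonzero(m[300:325,x])[0].max()+300.5) for x in range(285,382)]
Tt=[(x,np.nonzero(m[170:190,x])[0].min()+169.5) for x in range(295,384)]
def fit(P,z):
    W=np.array([onz('top',p,z)[:2] for p in P]);v=cv2.fitLine(W.astype(np.float32),cv2.DIST_HUBER,0,1e-4,1e-4).ravel();return v
for nm,P,z in(('R',R,.078),('B',B,.066),('T',Tt,.078)):
    v=fit(P,z);print(nm,v, np.degrees(np.arctan2(v[1],v[0])))
for uv,z in(((375,193),.181),((375,262),.181),((222.5,158),.245),((220.5,279),.245),((203,237),.0),((183,237),.075),((456,260),.11),((443,208),.06)): print(uv,onz('top',uv,z).round(4))
x=cv2.resize(cv2.imread('pics/top0.png')[140:330,160:480],None,fx=2.5,fy=2.5,interpolation=cv2.INTER_CUBIC);cv2.imwrite('pics/c1.png',x)
E
```

```text
[   0    0   88   55 3004] [30.5 31.9]
[  155     0   485    73 29533] [412.5  30.6]
[ 534   84  106  114 9338] [591.  138.8]
[  220   157   169   157 17689] [313.1 237.9]
[ 424  187   36   42 1238] [441.8 207.7]
[427 246  37  31 729] [442.6 261.4]
[  0 446  37  21 384] [ 20.1 454.5]
[  0 468  41  12 333] [ 22.4 474.8]
R [ 0.9999612   0.00881004  0.5716795  -0.11232084] 0.5047845
B [ 0.0061628  -0.999981    0.42908403 -0.00145668] -89.64689
T [ 0.0105735  -0.9999441   0.67330265 -0.01988873] -89.394165
(375, 193) [ 0.6311 -0.0725  0.181 ]
(375, 262) [ 0.5195 -0.0737  0.181 ]
(222.5, 158) [0.6659 0.1634 0.245 ]
(220.5, 279) [0.4872 0.1589 0.245 ]
(203, 237) [0.5683 0.2436 0.    ]
(183, 237) [0.5611 0.2629 0.075 ]
(456, 260) [ 0.529  -0.2272  0.11  ]
(443, 208) [ 0.629  -0.2185  0.06  ]
```

View pics/c1.png

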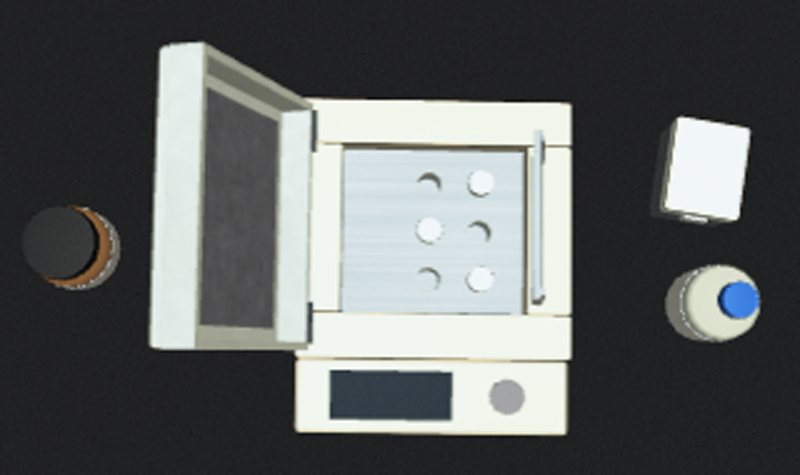

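The incubator origin is at about (0.578, -0.012), yaw about 0.5°. The cover is at about 1.87 rad and the flap is roughly upright. I'll turn the tool so its x points along world +y, with the fingers closed.

Request:
{"api": "carry_out", "payload": {
  "increments": [
    [255,[0,0,-5],-8.5],
    [255,[0,0,-5],-8.5],
    [255,[0,0,-5],-8.5],
    [255,[0,0,-5],-8.5],
    [255,[0,0,0],-8.5],
    [255,[0,0,0],-8.5],
    [255,[0,0,0],-8.5],
    [255,[0,0,0],-8.5]
  ]
}}

```text
time: 0.9
tool_pos: [0.1279, -0.5346, 0.2162]
ee_rot: [-3.141, -0.001, 1.428]
wrist_force: [-0.5, 0.1, 0.2]
width: 0.0331
finger_force: 0.0
```

Request:
{"api": "carry_out", "payload": {
  "increments": [
    [255,[0,0,0],-8.5],
    [255,[0,0,0],-0.5],
    [255,[0,0,0],0]
  ]
}}

```text
time: 1.2
tool_pos: [0.1279, -0.5347, 0.2164]
ee_rot: [-3.142, -0.001, 1.576]
wrist_force: [0.6, -0.2, -0.9]
width: 0.0096
finger_force: 0.0
```

Request:
{"api": "carry_out", "payload": {
  "increments": [
    [255,[20,40,0],0],
    [255,[20,40,0],0],
    [255,[25,40,0],0],
    [255,[25,40,0],0],
    [255,[25,40,0],0],
    [255,[25,40,0],0],
    [255,[25,40,0],0],
    [255,[25,40,0],0]
  ]
}}

```text
time: 2.0
tool_pos: [0.4479, -0.3411, 0.2169]
ee_rot: [3.142, 0.0, 1.576]
wrist_force: [0.9, -0.1, -0.3]
width: 0.0004
finger_force: 0.0
```

Request:
{"api": "carry_out", "payload": {
  "increments": [
    [255,[30,35,0],0],
    [255,[40,30,0],0],
    [255,[40,30,0],0],
    [255,[40,25,0],0],
    [255,[40,10,0],0],
    [255,[10,0,0],0],
    [255,[0,0,0],0]
  ]
}}

```text
time: 2.7
tool_pos: [0.5749, -0.14, 0.2168]
ee_rot: [-3.141, 0.0, 1.58]
wrist_force: [-0.2, 0.4, 0.3]
width: 0.0007
finger_force: 0.0
```

Request:
{"api": "carry_out", "payload": {
  "increments": [
    [255,[0,0,20],0],
    [255,[0,0,22],0],
    [255,[15,0,0],0],
    [255,[15,0,0],0],
    [255,[10,0,0],0],
    [255,[8,0,0],0],
    [255,[0,0,0],0]
  ]
}}

```text
time: 3.4
tool_pos: [0.575, -0.0922, 0.1763]
ee_rot: [3.139, 0.001, 1.58]
wrist_force: [-0.2, -1.0, 0.3]
width: 0.0008
finger_force: 0.0
```

Request:
{"api": "carry_out", "payload": {
  "increments": [
    [255,[8,0,1],0],
    [255,[9,0,1],0],
    [255,[8,0,3],0],
    [255,[8,0,3],0],
    [255,[7,0,4],0],
    [255,[7,0,5],0],
    [255,[0,0,0],0]
  ]
}}

```text
time: 4.1
tool_pos: [0.5747, -0.0418, 0.1624]
ee_rot: [3.137, -0.006, 1.582]
wrist_force: [-5.9, 7.5, 15.0]
width: 0.0006
finger_force: 7.5
```

Run:
```python
from h import *
o=robot.get_obs();print(o['tool_pos'],o['wrist_force'])
a=robot.snapshot('scene')[120:360,120:440]
cv2.imwrite('pics/s2.png',cv2.resize(a,None,fx=2.4,fy=2.4))
```

```text
[ 0.57466038 -0.04180923  0.1624497 ] [-5.85375492  7.52412004 14.97046449]
```

View pics/s2.png

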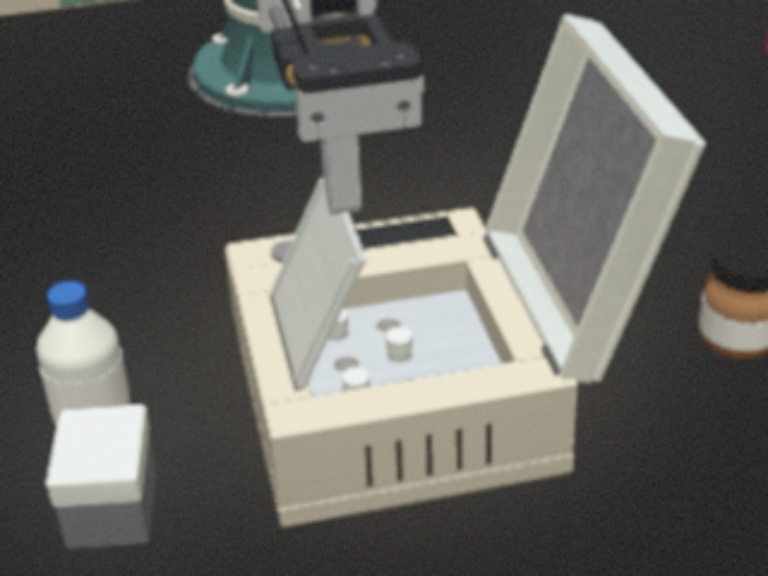

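The flap now leans inward at about 1.1 rad, with the finger near the middle of its free edge around (345,205). The force direction looks odd, so I'll check the contact before pushing further.

Run:
```python
from h import *
a=robot.snapshot('scene')
P=lambda w:((proj('scene',w)-[120,120])*2.4).round(0)
print('tip',P([.575,-.042,.148]))
c,s=np.cos(.009),np.sin(.009)
def W(x,y,z): return [.5785+c*x-s*y,-.0123+s*x+c*y,z]
print('hinge ends',P(W(-.055,-.0775,.0765)),P(W(.055,-.0775,.0765)))
for th in(1.3,1.2,1.1,1.,.9):
    print(th,[P(W(x,-.075+.105*np.cos(th)-.0025*np.sin(th),.0765+.105*np.sin(th)+.0025*np.cos(th))) for x in(-.055,0,.055)])
w=robot.snapshot('wrist');z=a[150:250,200:300]
cv2.imwrite('pics/s3.png',np.hstack([cv2.resize(z,(400,400)),cv2.resize(w,(400,300))[0:300].copy() if 0 else cv2.copyMakeBorder(cv2.resize(w,(400,300)),0,100,0,0,0)]))
```

```text
tip [344. 241.]
hinge ends [269. 297.] [295. 393.]
1.3 [array([298., 167.]), array([312., 209.]), array([328., 255.])]
1.2 [array([313., 169.]), array([328., 210.]), array([345., 257.])]
1.1 [array([328., 172.]), array([343., 214.]), array([361., 260.])]
1.0 [array([341., 177.]), array([358., 218.]), array([376., 264.])]
0.9 [array([354., 182.]), array([371., 224.]), array([390., 270.])]
```

View pics/s3.png

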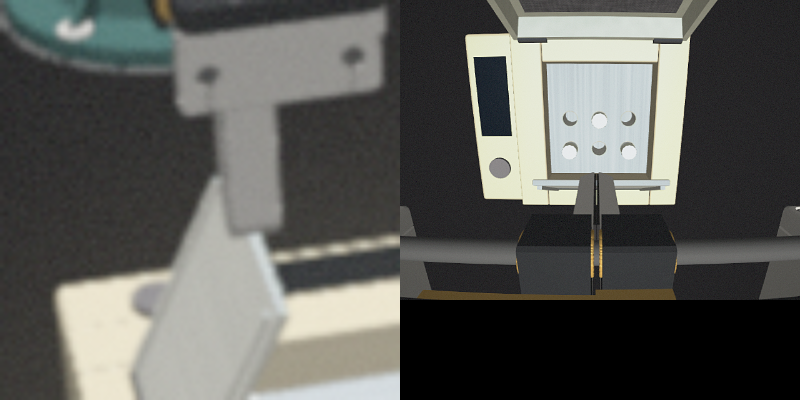

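Run:
```python
from h import *
print(robot.tcp_to_tips)
t=np.array([264,208])
for z in(.148,.156,.162,.166,.17): print(z,proj('scene',[.585,-.042,z]).round(1))
```

```text
0.014
0.148 [264.5 223.8]
0.156 [264.3 219.5]
0.162 [264.1 216.2]
0.166 [264. 214.]
0.17 [263.8 211.8]
```

Request:
{"api": "carry_out", "payload": {
  "increments": [
    [255,[-2,0,-5],0],
    [255,[-10,0,-5],0],
    [255,[-20,0,0],0],
    [255,[-13,0,0],0],
    [255,[0,0,20],0],
    [255,[0,0,10],0],
    [255,[0,0,0],0]
  ]
}}

```text
time: 4.95
tool_pos: [0.5728, -0.0915, 0.1348]
ee_rot: [-3.136, -0.001, 1.578]
wrist_force: [1.4, -0.3, -0.5]
width: 0.0004
finger_force: 0.0
```

Run:
```python
from h import *
o=robot.get_obs();print(o['tool_pos'],o['wrist_force'])
print('tip px in crop',(proj('scene',o['tool_pos']-[0,0,.014])-[180,130])*5)
a=robot.snapshot('scene')[130:250,180:320]
cv2.imwrite('pics/s4.png',cv2.resize(a,None,fx=5,fy=5))
```

```text
[ 0.5727854  -0.09145449  0.1348441 ] [ 1.39429249 -0.33747464 -0.54356985]
tip px in crop [266.43622053 542.44437592]
```

View pics/s4.png

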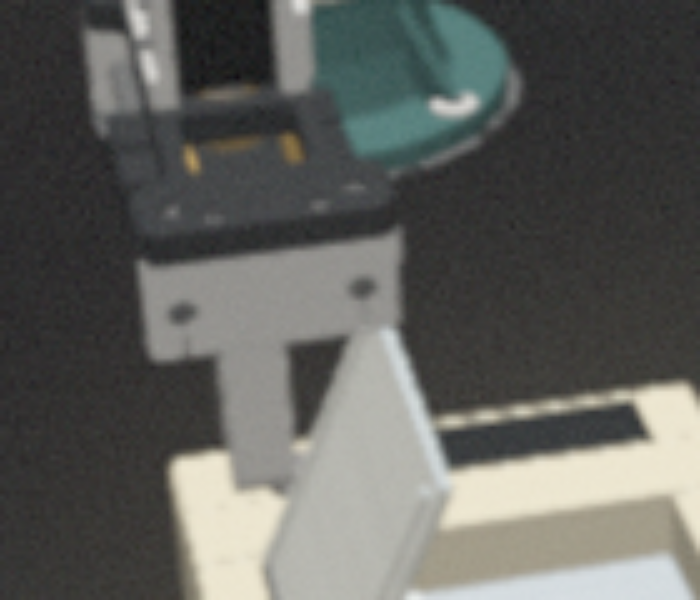

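The fingertips sit about 18 mm higher in the picture than the TCP suggests: the tip is at crop (260,488), expected at row 542. So the earlier push landed on the flap's end face. I'm now lower, on the outer side, and will push the face again.

Request:
{"api": "carry_out", "payload": {
  "increments": [
    [255,[12,0,0],0],
    [255,[10,0,0],0],
    [255,[8,0,0],0],
    [255,[6,0,1],0],
    [255,[6,0,3],0],
    [255,[6,0,5],0],
    [255,[0,0,0],0]
  ]
}}

```text
time: 5.7
tool_pos: [0.5735, -0.0423, 0.1278]
ee_rot: [-3.14, -0.001, 1.58]
wrist_force: [-0.8, -0.1, 1.3]
width: 0.0003
finger_force: 0.0
```

Run:
```python
from h import *
o=robot.get_obs();print(o['tool_pos'],o['wrist_force'])
print('tip px in crop',(proj('scene',o['tool_pos']-[0,0,.014])-[180,130])*4)
a=robot.snapshot('scene')[130:260,180:340]
w=robot.snapshot('wrist')
cv2.imwrite('pics/s5.png',np.hstack([cv2.resize(a,None,fx=2.5,fy=2.5),cv2.resize(w,(433,325))])[:, :800])
```

```text
[ 0.5735348  -0.04230615  0.12781638] [-0.77963254 -0.11879677  1.26683348]
tip px in crop [336.30144946 431.07858836]
```

View pics/s5.png

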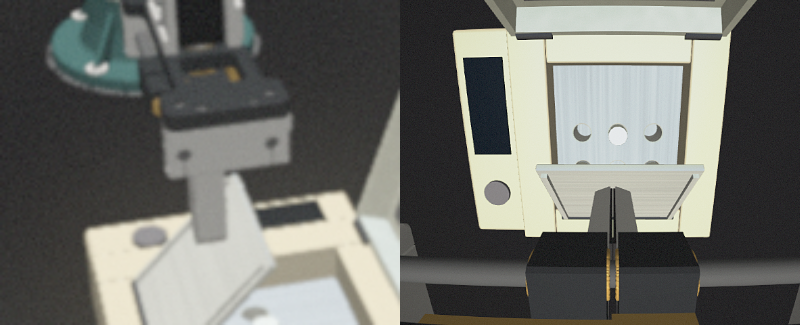

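The finger is on the flap's outer face and the flap has folded to about 0.8 rad. Continuing down.

Request:
{"api": "carry_out", "payload": {
  "increments": [
    [255,[5,0,6],0],
    [255,[5,0,6],0],
    [255,[4,0,6],0],
    [255,[3,0,6],0],
    [255,[3,0,7],0],
    [255,[2,0,7],0],
    [255,[1,0,6],0],
    [255,[0,0,0],0]
  ]
}}

```text
time: 6.6
tool_pos: [0.573, -0.0202, 0.0833]
ee_rot: [-3.139, -0.0, 1.579]
wrist_force: [-0.9, -0.5, 1.1]
width: 0.0005
finger_force: 0.0
```

Request:
{"api": "carry_out", "payload": {
  "increments": [
    [255,[0,0,4],0],
    [255,[0,0,3],0],
    [255,[0,0,0],0]
  ]
}}

```text
time: 6.9
tool_pos: [0.5737, -0.0205, 0.0774]
ee_rot: [-3.141, 0.0, 1.579]
wrist_force: [-1.3, 0.0, 0.4]
width: 0.0006
finger_force: 0.0
```

Request:
{"api": "carry_out", "payload": {
  "increments": [
    [255,[0,0,2],0],
    [255,[0,0,2],0],
    [255,[0,0,0],0]
  ]
}}

```text
time: 7.2
tool_pos: [0.5738, -0.0204, 0.0736]
ee_rot: [-3.141, 0.0, 1.579]
wrist_force: [0.2, -0.8, -0.3]
width: 0.0006
finger_force: 0.0
```

Request:
{"api": "carry_out", "payload": {
  "increments": [
    [255,[0,0,2],0],
    [255,[0,0,0],0]
  ]
}}

```text
time: 7.4
tool_pos: [0.5738, -0.0204, 0.0716]
ee_rot: [-3.141, 0.0, 1.579]
wrist_force: [-0.0, 0.7, -0.0]
width: 0.0005
finger_force: 0.0
```

Request:
{"api": "carry_out", "payload": {
  "increments": [
    [255,[0,0,3],0],
    [255,[0,0,2],0],
    [255,[0,0,0],0]
  ]
}}

```text
time: 7.7
tool_pos: [0.5743, -0.0205, 0.0704]
ee_rot: [3.14, 0.001, 1.579]
wrist_force: [-4.5, -0.7, 12.6]
width: 0.0006
finger_force: 6.5
```

Run:
```python
from h import *
o=robot.get_obs();print(o['tool_pos'],o['wrist_force'])
a=robot.snapshot('scene')[170:310,200:380]
w=robot.snapshot('wrist')
cv2.imwrite('pics/s6.png',np.hstack([cv2.resize(a,(450,350)),cv2.resize(w,(350,350))]))
```

```text
[ 0.57431354 -0.02048508  0.07041219] [-4.53341564 -0.68933807 12.60333991]
```

View pics/s6.png

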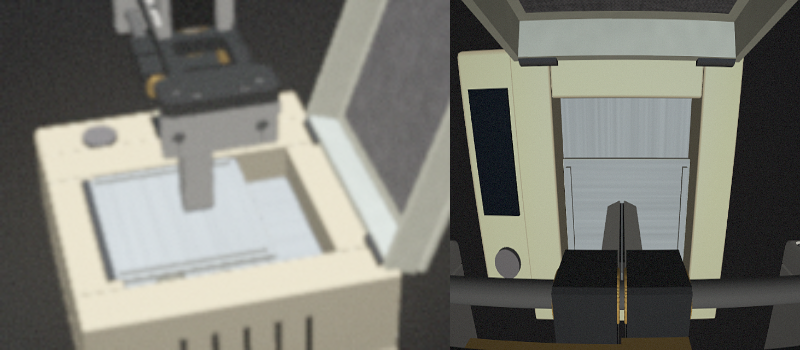

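The flap now lies flat on its stop: the top face was contacted with TCP z at 0.070, so the tip is about 8.6 mm above the reported TCP. Next I go up and over to the outer side of the cover.

Request:
{"api": "carry_out", "payload": {
  "increments": [
    [255,[0,0,-20],0],
    [255,[0,0,-40],0],
    [255,[0,0,-45],0],
    [255,[0,0,-45],0],
    [255,[0,0,-45],0],
    [255,[0,0,-40],0],
    [255,[0,0,-10],0],
    [255,[0,0,0],0]
  ]
}}

```text
time: 8.6
tool_pos: [0.5747, -0.0205, 0.3138]
ee_rot: [3.137, 0.001, 1.579]
wrist_force: [-0.0, -0.3, 0.1]
width: 0.0007
finger_force: 0.0
```

Request:
{"api": "carry_out", "payload": {
  "increments": [
    [255,[30,0,0],0],
    [255,[45,0,0],0],
    [255,[45,0,0],0],
    [255,[45,0,0],0],
    [255,[45,0,0],0],
    [255,[30,0,0],0],
    [255,[10,0,0],0],
    [255,[0,0,0],0]
  ]
}}

```text
time: 9.4
tool_pos: [0.5712, 0.2303, 0.3087]
ee_rot: [-3.137, 0.002, 1.581]
wrist_force: [0.0, -0.9, 0.5]
width: 0.0006
finger_force: 0.0
```

Down to z≈0.205, then approach.

Request:
{"api": "carry_out", "payload": {
  "increments": [
    [255,[0,0,30],0],
    [255,[0,0,40],0],
    [255,[0,0,30],0],
    [255,[0,0,4],0],
    [255,[-20,0,0],0],
    [255,[-15,0,0],0],
    [255,[0,0,0],0]
  ]
}}

```text
time: 10.1
tool_pos: [0.5732, 0.192, 0.2097]
ee_rot: [3.139, 0.0, 1.575]
wrist_force: [0.3, 0.4, 0.3]
width: 0.0003
finger_force: 0.0
```

Run:
```python
from h import *
o=robot.get_obs();print(o['tool_pos'],o['wrist_force'])
a=robot.snapshot('scene')[100:340,200:480]
cv2.imwrite('pics/s7.png',cv2.resize(a,None,fx=2,fy=2))
```

```text
[0.5731848  0.19203642 0.2096558 ] [0.29286435 0.37990096 0.32594681]
```

View pics/s7.png

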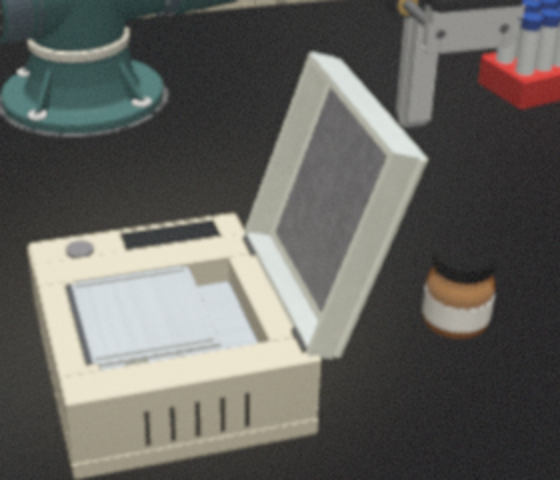

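The flap lies flat. The finger is outside the cover, with its tip at (418,120) just below the cover edge's height. I'll lower another 10 mm and push.

Request:
{"api": "carry_out", "payload": {
  "increments": [
    [255,[0,0,10],0],
    [255,[-10,0,0],0],
    [255,[-10,0,0],0],
    [255,[-12,0,0],0],
    [255,[-12,0,0],0],
    [255,[-12,0,0],0],
    [255,[-12,0,0],0],
    [255,[0,0,0],0]
  ]
}}

```text
time: 10.95
tool_pos: [0.5728, 0.1241, 0.1978]
ee_rot: [-3.141, 0.002, 1.576]
wrist_force: [0.4, -0.3, 1.0]
width: 0.0002
finger_force: 0.0
```

Request:
{"api": "carry_out", "payload": {
  "increments": [
    [255,[-9,0,-2],0],
    [255,[-9,0,-2],0],
    [255,[-13,0,-1],0],
    [255,[-13,0,0],0],
    [255,[-13,0,1],0],
    [255,[-13,0,3],0],
    [255,[0,0,0],0]
  ]
}}

```text
time: 11.65
tool_pos: [0.5733, 0.0539, 0.1985]
ee_rot: [-3.141, 0.002, 1.576]
wrist_force: [0.4, 0.2, -0.2]
width: 0.0007
finger_force: 0.0
```

Run:
```python
from h import *
o=robot.get_obs();print(o['tool_pos'],o['wrist_force'])
a=robot.snapshot('scene')[60:320,180:440]
cv2.imwrite('pics/s8.png',cv2.resize(a,None,fx=2,fy=2))
```

```text
[0.57333472 0.05387371 0.19854698] [ 0.39084556  0.156674   -0.18984262]
```

View pics/s8.png

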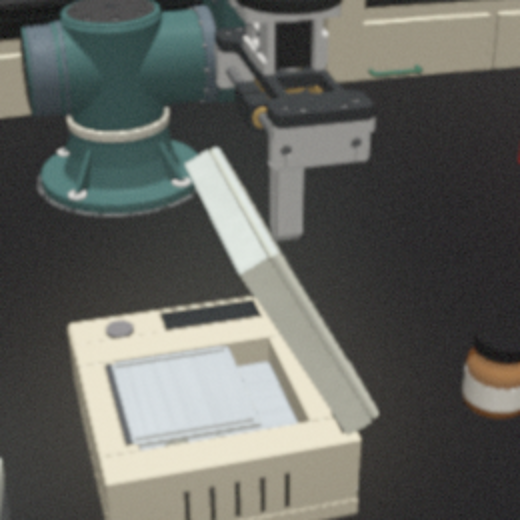

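The cover is at about 1.05 rad, with the finger on its outer face at (287,237). Continuing along the arc.

Request:
{"api": "carry_out", "payload": {
  "increments": [
    [255,[-13,0,3],0],
    [255,[-12,0,5],0],
    [255,[-12,0,6],0],
    [255,[-11,0,8],0],
    [255,[-10,0,9],0],
    [255,[-10,0,9],0],
    [255,[0,0,0],0]
  ]
}}

```text
time: 12.4
tool_pos: [0.5728, -0.0131, 0.1565]
ee_rot: [-3.138, 0.001, 1.577]
wrist_force: [0.1, 0.1, 0.3]
width: 0.0005
finger_force: 0.0
```

Request:
{"api": "carry_out", "payload": {
  "increments": [
    [255,[-8,0,10],0],
    [255,[-8,0,11],0],
    [255,[-6,0,11],0],
    [255,[-5,0,12],0],
    [255,[0,0,0],0]
  ]
}}

```text
time: 12.9
tool_pos: [0.5726, -0.0392, 0.1119]
ee_rot: [-3.137, 0.0, 1.578]
wrist_force: [-0.2, -0.2, -0.5]
width: 0.0008
finger_force: 0.0
```

Request:
{"api": "carry_out", "payload": {
  "increments": [
    [255,[-2,0,4],0],
    [255,[-1,0,4],0],
    [255,[0,0,3],0],
    [255,[0,0,0],0]
  ]
}}

```text
time: 13.3
tool_pos: [0.5742, -0.0415, 0.1037]
ee_rot: [3.141, 0.0, 1.579]
wrist_force: [0.8, -0.5, 0.4]
width: 0.0002
finger_force: 0.0
```

Request:
{"api": "carry_out", "payload": {
  "increments": [
    [255,[0,0,2],0],
    [255,[0,0,2],0],
    [255,[0,0,0],0]
  ]
}}

```text
time: 13.6
tool_pos: [0.5745, -0.0416, 0.1007]
ee_rot: [3.14, 0.001, 1.579]
wrist_force: [-1.5, -1.0, 2.2]
width: 0.0008
finger_force: 1.8
```

Request:
{"api": "carry_out", "payload": {
  "increments": [
    [255,[0,0,2],0],
    [255,[0,0,0],0]
  ]
}}

```text
time: 13.8
tool_pos: [0.5745, -0.0416, 0.1006]
ee_rot: [3.139, 0.001, 1.579]
wrist_force: [-4.1, -1.1, 10.5]
width: 0.0006
finger_force: 5.1
```

Hard stop at the height expected for a shut cover. One more light press, then retreat upward.

Request:
{"api": "carry_out", "payload": {
  "increments": [
    [255,[0,0,1],0],
    [255,[0,0,0],0],
    [255,[0,0,0],0],
    [255,[0,0,-5],0],
    [255,[0,0,-20],0],
    [255,[0,0,-40],0],
    [255,[0,0,-40],0],
    [255,[0,0,0],0]
  ]
}}

```text
time: 14.6
tool_pos: [0.5772, -0.0415, 0.2087]
ee_rot: [3.129, 0.002, 1.579]
wrist_force: [0.4, -0.2, -0.5]
width: 0.0003
finger_force: 0.0
```

Run:
```python
from h import *
o=robot.get_obs();print(o['tool_pos'],o['wrist_force'])
a=robot.snapshot('scene');m=(a.min(2)>110).astype(np.uint8)
c,s=np.cos(.009),np.sin(.009)
def W(x,y,z): return [.5785+c*x-s*y,-.0123+s*x+c*y,z]
n,l,st,ce=cv2.connectedComponentsWithStats(m)
for th in(0,.1): # front free-edge corner
    q=[proj('scene',W(.09,.09-.18*np.cos(th)+.03*np.sin(th),.079+.18*np.sin(th)+.03*np.cos(th))),proj('scene',W(.09,.12,.109))];print(th,np.round(q,1))
g=cv2.cvtColor(a,cv2.COLOR_BGR2GRAY)
x=int(q[0][0])+8;print(x,g[225:300,x].tolist())
y=265;print(g[y,205:260].tolist())
```

```text
[ 0.57717636 -0.0414704   0.20868034] [ 0.38537434 -0.23483757 -0.49138168]
0 [[236.7 283.1]
 [372.6 259.7]]
0.1 [[238.4 273. ]
 [372.6 259.7]]
246 [235, 239, 241, 243, 244, 243, 242, 240, 241, 242, 242, 244, 243, 243, 242, 242, 241, 243, 244, 245, 244, 244, 245, 244, 244, 244, 244, 244, 242, 243, 241, 242, 243, 247, 246, 246, 246, 246, 246, 245, 244, 243, 246, 245, 243, 243, 243, 243, 243, 242, 243, 243, 244, 243, 243, 243, 237, 219, 200, 203, 207, 191, 181, 178, 180, 180, 180, 180, 180, 179, 184, 202, 229, 242, 237]
[73, 73, 74, 75, 72, 78, 73, 77, 75, 77, 76, 73, 79, 79, 87, 123, 146, 143, 161, 206, 237, 243, 243, 243, 241, 220, 196, 205, 229, 241, 243, 244, 244, 244, 244, 243, 243, 243, 243, 243, 245, 244, 244, 244, 243, 245, 243, 243, 243, 243, 243, 245, 245, 243, 223]
```

```bash
python3 -c "
from bench import robot
print(robot.close_job())"
```

```text
the job is handed in; nothing more can be done
None
```

I folded the flap flat and then closed the cover over it; a last camera check put the cover's edge where it sits when fully shut, and the job is handed in at about 15 s (no verdict was returned).

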